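# Set a lab stirrer to standby and take the can off

### The job

The stirring is finished. Turn the stirrer's pointer knob down to standby, the mark with a single dot, so that it rests clicked in there (not at the open ring, which is off); only then lift the steel can off the stirrer by its arched handle and set it down gently, upright and wholly on the round cork mat. Leave the tube rack, the bottle and the tip box where they are.

Things in the scene. Friction and masses are not known exactly. Their poses are not given: they have to be found in the camera images.
- stirrer: Magnetic stirrer, white, 300 (x) x 170 (y) x 70 mm, fixed. Origin: centre of its underside; x runs from its front (robot side) to its rear, z up. The front half of its flat top, 70 mm up, is the panel with the knob (axis at x = -75 mm); the round steel plate, 136 mm across, top 100 mm up, is centred at x = +75 mm.
- plate_top (a point): Centre of the top of the stirrer's steel plate, on which the can stands at the start.
- selector (a joint): Angle (rad) of the black pointer knob, axis upright. 0: pointer to the stirrer's front (-x); positive: clockwise from above (pointer towards its +y); limits -1.2, 1.2. Detents, black marks on the panel 64 mm from the axis: open ring (off) -1.05, one dot (standby) -0.35, two dots 0.35, three dots 1.05. Starts at two or three dots. Needs about 0.1 N m; snaps into the nearer notch when let go.
- knob_axis (a point): Point on the knob's axis at its top, 35 mm above the panel (hub 32 mm across, on a disc 44 mm across and 8 mm high). Turns with the knob: its -x axis points along the pointer.
- pointer_tip (a point): End of the knob's pointer, at mid-height: 50 mm from the axis, 22 mm above the panel. The pointer is an upright bar 12 mm thick, spanning 9 to 35 mm above the panel, from the hub to this tip.
- can: Open steel can, 90 mm in diameter, 95 mm high, about 0.45 kg, with a fixed arched handle over its mouth. Origin: centre of its underside; z up; the handle's grip runs along its x axis.
- can_handle (a point): Centre of the can's handle grip: a black bar 66 mm long (along the can's x), 14 x 14 mm in section, 150 mm above the can's underside and 48 mm clear above its rim.
- mat: Round cork mat 160 mm in diameter, 8 mm thick, fixed to the bench, to the left or right of the stirrer. Origin: centre of its underside.
- mat_top (a point): Centre of the mat's upper side.
- rack: White tube rack with capped tubes, 200 (x) x 70 (y) x 113 mm high, loose bystander on the other side of the stirrer from the mat. Origin: centre of its underside.
- bottle: White bottle, 66 mm in diameter, 150 mm high, loose bystander behind. Origin: centre of its underside.
- tipbox: Pipette tip box, 87 (x) x 122 (y) x 80 mm high, grey with a clear lid, loose bystander behind. Origin: centre of its underside.

How it is judged:
On the way, in this order (a step that is already met when the one before it is completed fails the run):
1. the knob rests at the single-dot mark while the can still stands on the stirrer's plate (value of joint selector between -0.5 and -0.2 rad and velocity of joint selector between -0.1 and 0.1 rad/s and horizontal distance between can and plate_top below 0.035 m and z of can in the frame of plate_top below 0.006 m), for 0.3 s.
2. the can is lifted clear of the plate (z of can in the frame of plate_top above 0.015 m), for 0.1 s.
At the end, for the whole second after the job is handed in: The knob rests at the single-dot mark (-0.50 to -0.20 rad) and the can stands at rest, upright (within 0.06 rad), flat on the cork mat, its centre within 40 mm of the mat's centre (value of joint selector between -0.5 and -0.2 rad and horizontal distance between can and mat_top below 0.04 m and z of can in the frame of mat_top between -0.004 and 0.004 m and angle between can's own z axis and vertical below 0.06 rad and linear speed of can below 0.02 m/s); the robot touches nothing.
It fails at once if the can is tipped by more than 0.5 rad (angle between can's own z axis and vertical above 0.5 rad).
It fails at once if the can is dropped or slammed: faster than 0.35 m/s within 30 mm above the mat's or bench's level (height (world z) of can below 0.038 m and linear speed of can above 0.35 m/s).
It fails at once if the tube rack is moved by more than 30 mm (distance of rack from where it was at the start of the episode above 0.03 m).
It fails at once if the bottle is moved by more than 30 mm (distance of bottle from where it was at the start of the episode above 0.03 m).
It fails at once if the tip box is moved by more than 30 mm (distance of tipbox from where it was at the start of the episode above 0.03 m).
It also fails if it takes over 64 s, if anything falls off the work surface, if the arm or the gripper's body presses on something with over 40 N, if the wrist force passes 120 N, or if a joint passes its speed limit or range.

### The arm

A 6-joint arm with a two-finger parallel gripper is mounted at the origin on the work surface. World frame = base frame: x ahead of the robot, y to its left, z up, the work surface at z = 0. Lengths are in m, angles in rad, forces in N, time in s.
With the tool pointing down it reaches from about 0.375 to 0.9 m from the base axis. Payload 3.1 kg.
Tool frame: the origin (TCP) lies midway between the tips of the shut fingers; the grasp point (between the pads) lies 19 mm behind it (pinch_z is the distance from the TCP to the grasp point, in m); y points along the fingers, z is the direction in which the jaws open and shut, and the axes are right-handed (so a half turn about y gives the same grasp; the last joint's range is limited). The gripper opens to 87 mm and grips with 3 to 60 N. Pads are 19 mm wide; open, the fingers measure 117 mm over their backs; the gripper's body (75 mm by 190 mm) begins 51 mm behind the grasp point.
Start: joints at [0.925, 0.527, 1.433, -0, 1.181, -0.178], TCP at [0.281, 0.558, 0.223] pointing down, gripper open.
Joint ranges: [-3.08, 3.08], [-0.75, 2.2], [0.22, 2.44], [-1.43, 4.57], [0, 2.65], [-2.85, 2.85]. Speed limits (rad/s): [2.79, 2.79, 3.14, 3.14, 3.14, 3.14].

### API

Orientations are given as a unit quaternion [x, y, z, w].
In Python, from rig import * gives the robot as it stands.
- The arm moves only by the tool drive_tool, never from a script. Its argument "plan" is a list of rows, each a list of 7 numbers: the shift along the tool's x, y, z in mm, then the turn, a rotation vector about the tool's x, y, z in degrees, then the finger opening in mm, from 0 to 87. A call has 1 to 10 rows; each row is the pose to reach, as a shift and turn from the pose commanded when the call began, along the tool's axes at that moment; what a row does not reach only later rows make up. A row lasts 1/10 s, in which the tool goes at most 50 mm and 8.59 degrees, less where a joint would pass 70% of its speed; a pose out of reach is approached as far as the arm can. A call with a gripper value outside its range is refused whole. The fingers move at their own pace and stop on an object; "newtons" is the grip in N (left out, the last holds). Time passes only in rows, so rows that repeat a pose let the fingers close. It gives the time, the measured TCP pose, the force and the opening at its end, in the units of the state.
- get_obs(): the state, without advancing time (a new reading comes with each control period).
- camera(name): name is "side" or "top"; returns the picture (420x560x3 uint8, blue, green, red); there is no depth.
- get_calibration(name): a dict with "fx", "fy", "cx", "cy" (pixels), "origin" and "rotation" of the camera in the world. Camera axes: x right, y down, z forward; pixel columns grow to the right and rows downward; lengths in m; the calibration is good to about 2 mm. A picture is of the moment at which its call begins. get_calibration takes no time and is no camera call.
- hand_in(): hands the job in, once; it reports no verdict.
Trained networks look in the newest picture that a camera, given by its name, has taken for a name from the list of things; names that differ only in an ending like _2 or _b are one class to them, and where a whole thing is asked for, a point or a joint stands for the part that bears it (a point fixed in the world has none). Each returns a list of dicts, best first, with "conf" (0 to 1); they miss things now and then, are a little off and sometimes report something else, mostly with a low value. They report only what shows in the picture. A call takes as long as a camera call.
- spot_in(camera, target): "location" ([column, row] in pixels, amid what is visible of it).
- mark_of(camera, target): "location" ([column, row] in pixels: a listed point, or the origin of a listed thing).
The state is a dict: "time": time; "q": joint angles; "joint_velocities": joint speeds; "joint_torque": joint torques, N m; "position": TCP position; "tool_rot": TCP orientation; "ft_force": force on the tool from outside, world axes, zero at the start; "moment": the same for the moment, N m; "grip_width": finger opening in m.
Only numpy, scipy, OpenCV 4.12 (cv2) and the standard library are available. Lean on these libraries where they do the work, as an engineer would, in place of code of your own. Each camera call takes 0.05 s, during which the arm holds its last target. There are 200 camera calls.

## Working session

There is one attempt and no reset: what is moved stays moved. The work goes in short steps, Python scripts to look and compute and a tool call to move; the robot and the scene stay as the last step left them, time stands still between calls to the robot, and variables do not carry over. Pictures are saved under pics/ and viewed, about 8 in all and at most 12, crops included, and the job is handed in when it is done.

Besides the shell and the picture viewer there is one more tool, called after "Call:" by a JSON object that holds its "fn" and its "kwargs". drive_tool: Moves the arm, as the interface text tells. Its arguments: {"type":"object","properties":{"plan":{"type":"array","items":{"type":"array","items":{"type":"number"}}},"newtons":{"type":"number"}},"required":["plan"]}

```bash
mkdir -p pics
cat > h.py <<'E'
from rig import *
import numpy as np, cv2
from scipy.spatial.transform import Rotation as R
def ray(cam,px):
    c=get_calibration(cam); d=np.array([(px[0]-c["cx"])/c["fx"],(px[1]-c["cy"])/c["fy"],1])
    return np.array(c["origin"]),np.array(c["rotation"])@d
def at_z(cam,px,z):
    o,d=ray(cam,px); return o+d*(z-o[2])/d[2]
def tri(p1,p2):
    (o1,d1),(o2,d2)=ray("side",p1),ray("top",p2)
    s=np.linalg.lstsq(np.c_[d1,-d2],o2-o1,rcond=None)[0]
    a,b=o1+s[0]*d1,o2+s[1]*d2
    return (a+b)/2,np.linalg.norm(a-b)
def proj(cam,P):
    c=get_calibration(cam); v=np.array(c["rotation"]).T@(np.array(P)-c["origin"])
    return [c["fx"]*v[0]/v[2]+c["cx"],c["fy"]*v[1]/v[2]+c["cy"]]
def totool(P):
    o=get_obs(); return R.from_quat(o["tool_rot"]).inv().apply(np.array(P)-o["position"])*1000
np.set_printoptions(precision=4,suppress=True)
E
python3 - <<'E'
from h import *
a=camera("side");b=camera("top")
cv2.imwrite("pics/s0.png",a);cv2.imwrite("pics/t0.png",b)
for n in ["stirrer","plate_top","knob_axis","pointer_tip","can","can_handle","mat","mat_top","rack","bottle","tipbox"]:
    r={c:mark_of(c,n) for c in("side","top")}
    for c in r: print(n,c,[(np.round(x["location"],1),round(x["conf"],2)) for x in r[c][:2]])
    if r["side"] and r["top"]: print("   ",*tri(r["side"][0]["location"],r["top"][0]["location"]))
o=get_obs();print(o);print(R.from_quat(o["tool_rot"]).as_matrix())
print(get_calibration("top"),get_calibration("side")["origin"])
E
```

```text
stirrer side [(array([273.4, 267.9]), 0.66)]
stirrer top [(array([289.3, 233.1]), 0.8)]Traceback (most recent call last):
  File "<stdin>", line 7, in <module>
  File "h.py", line 10, in tri
    (o1,d1),(o2,d2)=ray("side",p1),ray("top",p2)
                    ~~~^^^^^^^^^^^
  File "h.py", line 6, in ray
    return np.array(c["origin"]),np.array(c["rotation"])@d
                                 ~~~~~~~~~~~~~~~~~~~~~~~^~
ValueError: matmul: Input operand 1 has a mismatch in its core dimension 0, with gufunc signature (n?,k),(k,m?)->(n?,m?) (size 3 is different from 4)
```

View pics/t0.png

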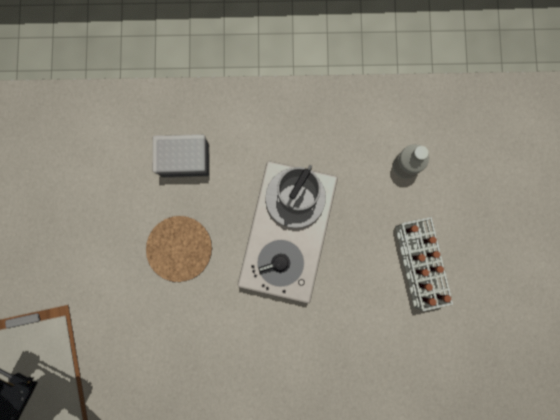

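View pics/s0.png

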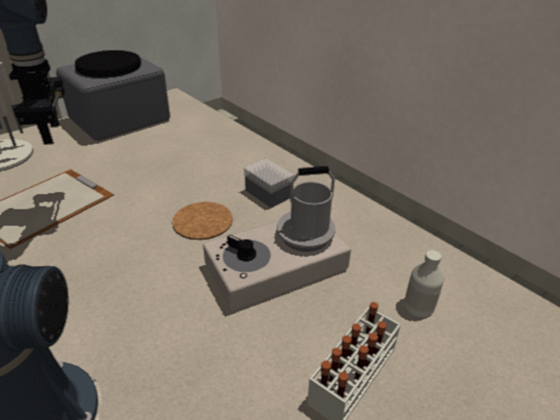

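The top view shows the pointer at about (262,268), left of the hub at (280,263), near three dots. The can is at (298,190), the mat at (180,248) on the robot's left, and the rack and bottle on the right. The calibration rotation is a quaternion, so I'll fix that.

```bash
sed -i 's/np.array(c\["rotation"\])/rot(c)/g' h.py
cat >> h.py <<'E'
def rot(c): return R.from_quat(c["rotation"]).as_matrix()
E
python3 - <<'E'
from h import *
camera("side");camera("top")
for n in ["stirrer","plate_top","knob_axis","pointer_tip","can","can_handle","mat_top","rack","bottle","tipbox"]:
    r={c:mark_of(c,n) for c in("side","top")}
    for c in r: print(n,c,[(np.round(x["location"],1),round(x["conf"],2)) for x in r[c][:2]])
    if r["side"] and r["top"]: print("   ",*tri(r["side"][0]["location"],r["top"][0]["location"]))
    z=dict(stirrer=0,plate_top=.1,knob_axis=.105,pointer_tip=.092,can=.1,can_handle=.25,mat_top=.008).get(n,0)
    for c in r:
        if r[c]: print("   ",c,at_z(c,r[c][0]["location"],z))
o=get_obs();print(o["time"],o["position"],o["q"]);print(R.from_quat(o["tool_rot"]).as_matrix())
for c in("top","side"):print(get_calibration(c)["origin"])
for px in [(268,162),(338,176),(309,303),(239,289)]: print(at_z("top",px,.07))
for px in [(291,205),(309,169)]: print(at_z("top",px,.25))
E
python3 -c "
import cv2
a=cv2.imread('pics/t0.png')[150:315,220:350];b=cv2.imread('pics/s0.png')[150:315,190:360]
cv2.imwrite('pics/c0.png',cv2.hconcat([cv2.resize(a,(433,550),interpolation=2),cv2.resize(b[:, 20:130],(366,550),interpolation=2)]))"
```

```text
stirrer side [(array([272.4, 267.5]), 0.76)]
stirrer top [(array([289.5, 233.6]), 0.61)]
    [0.5463 0.012  0.004 ] 0.009799548242077913
    side [0.5449 0.0179 0.    ]
    top [0.5504 0.009  0.    ]
plate_top side [(array([305.1, 226.4]), 0.93)]
plate_top top [(array([298. , 197.4]), 0.58)]
    [ 0.623  -0.0091  0.1016] 0.005464316698930319
    side [ 0.6221 -0.0062  0.1   ]
    top [ 0.6253 -0.0109  0.1   ]
knob_axis side [(array([247.7, 242.9]), 0.98)]
knob_axis top [(array([278.8, 264.6]), 0.66)]
    [0.4797 0.0316 0.1034] 0.008563852009429579
    side [0.4821 0.0275 0.105 ]
    top [0.4763 0.0341 0.105 ]
pointer_tip side [(array([227.3, 237.5]), 0.83)]
pointer_tip top [(array([255.7, 272.2]), 0.63)]
    [0.4631 0.0837 0.0941] 0.006921540126728401
    side [0.4672 0.0836 0.092 ]
    top [0.4603 0.0859 0.092 ]
can side [(array([309.1, 227.1]), 0.56)]
can top [(array([302.9, 193.3]), 0.63), (array([255.9, 271.1]), 0.21)]
    [ 0.63   -0.0186  0.1021] 0.0105035089151653
    side [ 0.6274 -0.0139  0.1   ]
    top [ 0.6344 -0.022   0.1   ]
can_handle side [(array([314.1, 168.7]), 0.74
[... 699 characters left out ...]
[296.8, 198.4]), 0.61)]
    [ 0.7108 -0.2802  0.0093] 0.0009454104273825733
    side [ 0.7196 -0.2768  0.    ]
    top [ 0.7122 -0.2821  0.    ]
tipbox side [(array([266.4, 195. ]), 0.65)]
tipbox top [(array([183. , 159.8]), 0.83)]
    [ 0.7379  0.2725 -0.0118] 0.003304898672998704
    side [0.7257 0.2602 0.    ]
    top [0.7367 0.269  0.    ]
1.3 [0.2812 0.5581 0.2225] [ 0.9255  0.5275  1.4327  0.      1.1814 -0.1785]
[[ 0.893  -0.      0.45  ]
 [-0.45   -0.0001  0.893 ]
 [-0.     -1.     -0.0001]]
[0.4784 0.0145 1.2042]
[ 0.0385 -0.5776  0.7495]
[0.7133 0.0566 0.07  ]
[ 0.6777 -0.1049  0.07  ]
[ 0.3895 -0.032   0.07  ]
[0.4229 0.1253 0.07  ]
[0.5907 0.0064 0.25  ]
[ 0.6608 -0.0299  0.25  ]
```

View pics/c0.png

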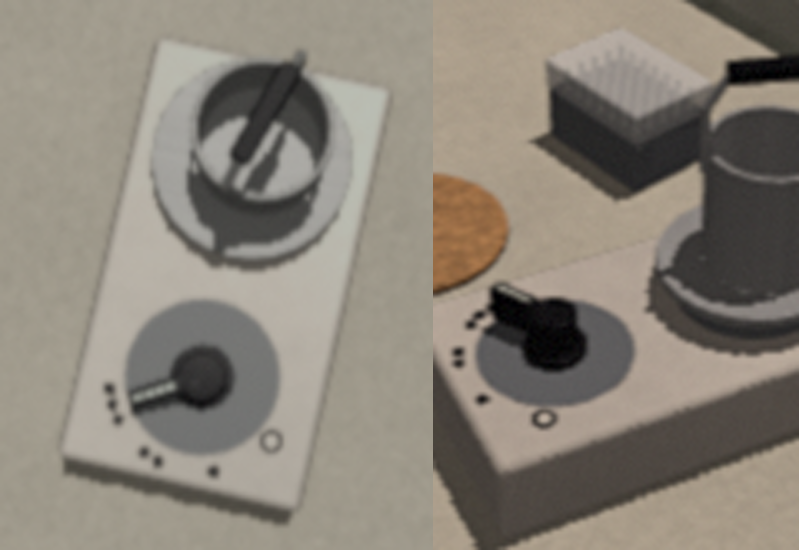

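The crop shows the knob at three dots. Stirrer yaw is about -13.7° and the knob axis about (0.478, 0.031). The pointer lies along world bearing 106° and must end at about 186°. I'll move above the pointer, with the tool's x axis along the bar.

Call:
{"fn": "drive_tool", "kwargs": {"plan": [[391,0,-358,0,47,0,50],[391,0,-358,0,47,0,50],[391,0,-358,0,47,0,50],[391,0,-358,0,47,0,50],[391,0,-358,0,47,0,50],[391,0,-358,0,47,0,50],[391,0,-358,0,47,0,50],[391,0,-358,0,47,0,50],[391,0,-358,0,47,0,50],[391,0,-358,0,47,0,50]], "newtons": 10}}

```text
time: 2.3
position: [0.4592, 0.0887, 0.2229]
tool_rot: [-0.565, 0.424, -0.425, 0.566]
ft_force: [-0.2, 0.5, -0.0]
grip_width: 0.0502
```

Call:
{"fn": "drive_tool", "kwargs": {"plan": [[0,40,0,0,0,0,50],[0,60,0,0,0,0,50],[0,60,0,0,0,0,50],[0,60,0,0,0,0,50]]}}

```text
time: 2.7
position: [0.4588, 0.0907, 0.1628]
tool_rot: [0.566, -0.424, 0.424, -0.566]
ft_force: [0.3, 0.1, 0.1]
grip_width: 0.0502
```

Run:
```python
from h import *
a=camera("side");b=camera("top")
o=get_obs();print(o["position"],R.from_quat(o["tool_rot"]).as_matrix()[:,0])
for n in ["knob_axis","pointer_tip"]:
  for c in("side","top"):
    print(n,c,[(at_z(c,x["location"],.105 if n[0]=="k" else .092),round(x["conf"],2)) for x in mark_of(c,n)[:2]])
print(totool([.4685,.0635,.083]))
for c,im in(("side",a),("top",b)): 
  p=proj(c,o["position"]);print(c,p); cv2.circle(im,tuple(int(v) for v in p),2,(0,0,255),-1)
A=cv2.resize(b[190:320,200:340],(420,390),interpolation=2);B=cv2.resize(a[150:280,170:290],(360,390),interpolation=2)
cv2.imwrite("pics/c1.png",cv2.hconcat([A,B]))
```

```text
[0.4595 0.091  0.1637] [ 0.2807 -0.9598  0.0008]
knob_axis side [(array([0.4829, 0.0368, 0.105 ]), 0.9)]
knob_axis top [(array([0.4805, 0.0347, 0.105 ]), 0.45)]
pointer_tip side [(array([0.4739, 0.0872, 0.092 ]), 0.64), (array([0.6485, 0.1644, 0.092 ]), 0.63)]
pointer_tip top [(array([0.7173, 0.2443, 0.092 ]), 0.34)]
[29.001  80.5235  1.0662]
side [np.float64(220.63149145783183), np.float64(211.70510695593995)]
top [np.float64(251.00997162124915), np.float64(273.19689829433185)]
```

View pics/c1.png

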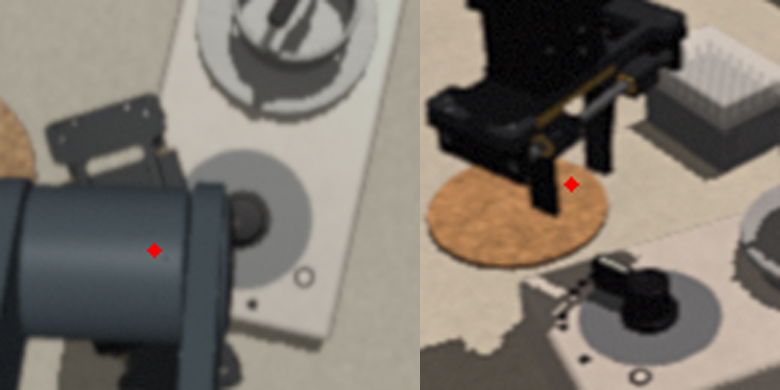

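Crop: the TCP dot falls between the fingertips in both views, with the pointer just ahead and below. I'll shift over the bar, lower and grip lightly.

Call:
{"fn": "drive_tool", "kwargs": {"plan": [[27,0,3,0,0,0,50],[27,20,3,0,0,0,50],[27,40,3,0,0,0,50],[27,60,3,0,0,0,50],[27,75,3,0,0,0,50],[27,80,3,0,0,0,50],[27,80,3,0,0,0,50]]}}

```text
time: 3.7
position: [0.4689, 0.0657, 0.0824]
tool_rot: [0.566, -0.424, 0.424, -0.566]
ft_force: [-0.9, -1.0, 1.0]
grip_width: 0.05
```

Call:
{"fn": "drive_tool", "kwargs": {"plan": [[0,0,0,0,0,0,20],[0,0,0,0,0,0,20],[0,0,0,0,0,0,20],[0,0,0,0,0,0,5],[0,0,0,0,0,0,5],[0,0,0,0,0,0,5],[0,0,0,0,0,0,5]], "newtons": 8}}

```text
time: 4.4
position: [0.4698, 0.0657, 0.0827]
tool_rot: [-0.565, 0.424, -0.425, 0.566]
ft_force: [1.9, 1.6, 0.5]
grip_width: 0.0123
```

Run:
```python
from h import *
o=get_obs();M=R.from_quat(o["tool_rot"]).as_matrix();print(o["time"],o["position"],o["grip_width"],o["ft_force"],M[:,0],M[:,2])
K=np.array([.480,.033,o["position"][2]]);d=M.T@(K-o["position"])*1000;print("axis in tool",d)
r=d[[0,2]]
for a in range(8,89,8):
    # turn -a about tool y (ccw from above)
    Q=R.from_rotvec([0,-np.radians(a),0]); print(a,np.round(d*[1,0,1]-Q.apply(d*[1,0,1]),0))
```

```text
4.4 [0.4698 0.0657 0.0827] 0.012264516322007634 [1.8604 1.6214 0.5294] [ 0.2797 -0.9601  0.0002] [0.9601 0.2797 0.0017]
axis in tool [34.2906  0.0076  0.649 ]
8 [ 0.  0. -5.]
16 [ 2.  0. -9.]
24 [  3.   0. -14.]
32 [  6.   0. -18.]
40 [  8.   0. -22.]
48 [ 12.   0. -25.]
56 [ 16.   0. -28.]
64 [ 20.   0. -30.]
72 [ 24.   0. -32.]
80 [ 29.   0. -33.]
88 [ 34.   0. -34.]
```

The opening is 12.3 mm, so the bar is gripped. I'll swing 80° about the knob axis, counter-clockwise from above.

Call:
{"fn": "drive_tool", "kwargs": {"plan": [[0,0,-5,0,-8,0,5],[2,0,-9,0,-16,0,5],[3,0,-14,0,-24,0,5],[6,0,-18,0,-32,0,5],[8,0,-22,0,-40,0,5],[12,0,-25,0,-48,0,5],[16,0,-28,0,-56,0,5],[20,0,-30,0,-64,0,5],[24,0,-32,0,-72,0,5],[29,0,-33,0,-80,0,5]]}}

```text
time: 5.4
position: [0.4448, 0.0279, 0.0827]
tool_rot: [0.706, 0.04, -0.041, -0.706]
ft_force: [-1.0, -1.8, 1.9]
grip_width: 0.0119
```

Call:
{"fn": "drive_tool", "kwargs": {"plan": [[0,0,0,0,0,0,5],[0,0,0,0,0,0,5],[0,0,0,0,0,0,5]]}}

```text
time: 5.7
position: [0.4448, 0.0282, 0.0827]
tool_rot: [0.706, 0.038, -0.039, -0.706]
ft_force: [-3.8, -5.6, 5.1]
grip_width: 0.0123
```

Run:
```python
from h import *
o=get_obs();M=R.from_quat(o["tool_rot"]).as_matrix();print(o["time"],o["position"],o["grip_width"],o["ft_force"],np.degrees(np.arctan2(M[1,0],M[0,0])))
a=camera("side");b=camera("top")
A=cv2.resize(b[190:320,200:340],(420,390),interpolation=2);B=cv2.resize(a[150:280,170:290],(360,390),interpolation=2)
cv2.imwrite("pics/c2.png",cv2.hconcat([A,B]))
```

```text
5.7 [0.4448 0.0282 0.0827] 0.012250374893549227 [-3.8211 -5.6111  5.1109] 6.164953685155339
```

View pics/c2.png

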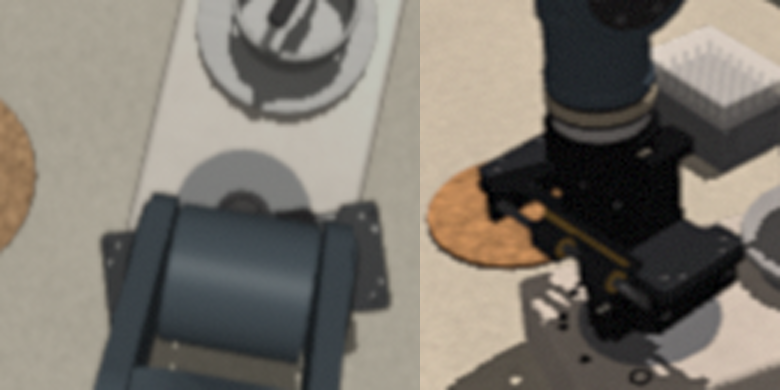

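The bar is still gripped, with the tool at the target bearing. I'll release, raise to a height that clears the can handle, and check the knob.

Call:
{"fn": "drive_tool", "kwargs": {"plan": [[0,0,0,0,0,0,40],[0,0,0,0,0,0,40],[0,0,0,0,0,0,40],[0,0,0,0,0,0,40],[0,-20,0,0,0,0,40],[0,-60,0,0,0,0,40],[0,-110,0,0,0,0,60],[0,-160,0,0,0,0,60],[0,-210,0,0,0,0,60],[0,-250,0,0,0,0,60]]}}

```text
time: 6.8
position: [0.4457, 0.0287, 0.3356]
tool_rot: [0.706, 0.04, -0.037, -0.706]
ft_force: [1.0, 0.2, -1.0]
grip_width: 0.0582
```

Run:
```python
from h import *
a=camera("side");b=camera("top")
o=get_obs();M=R.from_quat(o["tool_rot"]).as_matrix();print(o["time"],o["position"],np.degrees(np.arctan2(M[1,0],M[0,0])))
pa=[mark_of("side",n) for n in("knob_axis","pointer_tip")]
K,T=[at_z("side",p[0]["location"],z) for p,z in zip(pa,(.105,.092))]
print(K,T,pa[1][:2],np.degrees(np.arctan2(*(T-K)[[1,0]]))%360)
H=[]
for i in range(3):
  camera("side");camera("top")
  h=[mark_of(c,"can_handle") for c in("side","top")]
  if h[0] and h[1]: print(*tri(h[0][0]["location"],h[1][0]["location"]),at_z("top",h[1][0]["location"],.25),h[1][0]["conf"])
A=cv2.resize(b[130:260,240:360],(360,390),interpolation=2);B=cv2.resize(a[150:280,190:340],(450,390),interpolation=2)
cv2.imwrite("pics/c3.png",cv2.hconcat([A,B]))
```

```text
6.9 [0.449  0.0281 0.3384] 6.274590997814114
[0.489 0.044 0.105] [0.4317 0.0294 0.092 ] [{'location': [228.5, 257.0], 'conf': 0.87}] 194.3516502536881
[ 0.6317 -0.0134  0.2569] 0.0047094223976629586 [ 0.6346 -0.0151  0.25  ] 0.76
[ 0.6317 -0.0125  0.2507] 0.0018068790723373752 [ 0.6311 -0.012   0.25  ] 0.64
[ 0.6322 -0.0143  0.2544] 0.00043730046992822486 [ 0.6331 -0.0145  0.25  ] 0.69
```

View pics/c3.png

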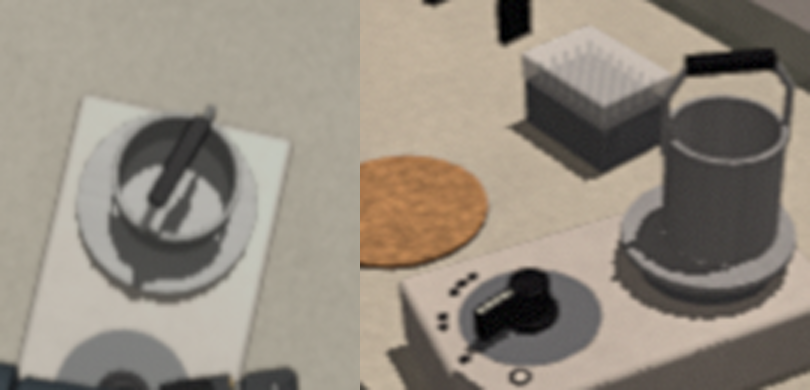

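The side crop shows the pointer (tip near (480,335)) aimed at the single dot. The measured bearing is 194°, against 186° expected for one dot and 146° for two, so standby is set. The can is untouched. Next I'll move over the handle, whose bar bearing is about -30°.

Call:
{"fn": "drive_tool", "kwargs": {"plan": [[45,0,-15,0,8,0,60],[90,0,-30,0,16,0,60],[135,0,-45,0,24,0,60],[177,0,-61,0,32,0,60],[177,0,-61,0,36,0,60],[177,0,-61,0,36,0,60],[177,0,-61,0,36,0,60]]}}

```text
time: 8.3
position: [0.6275, -0.0127, 0.3322]
tool_rot: [0.684, -0.181, 0.18, -0.684]
ft_force: [0.4, 1.2, -0.2]
grip_width: 0.0602
```

Run:
```python
from h import *
a=camera("side");b=camera("top")
o=get_obs();M=R.from_quat(o["tool_rot"]).as_matrix();print(o["time"],o["position"],np.degrees(np.arctan2(M[1,0],M[0,0])))
p,q=[at_z("side",x,.25) for x in((299.3,172),(328.3,169))];print(p,q,np.degrees(np.arctan2(*(q-p)[[1,0]])),totool([.632,-.0135,.231]))
for x in(o["position"],[.632,-.0135,.25]):
  cv2.circle(a,tuple(int(round(v)) for v in proj("side",x)),1,(0,0,255),-1)
cv2.imwrite("pics/c4.png",cv2.resize(a[70:240,230:400],(680,600),interpolation=2))
```

```text
8.4 [ 0.6272 -0.0125  0.3329] -29.666319247828056
[0.6034 0.0024 0.25  ] [ 0.6594 -0.0277  0.25  ] -28.325572489279086 [  4.6535 101.8778   1.5061]
```

View pics/c4.png

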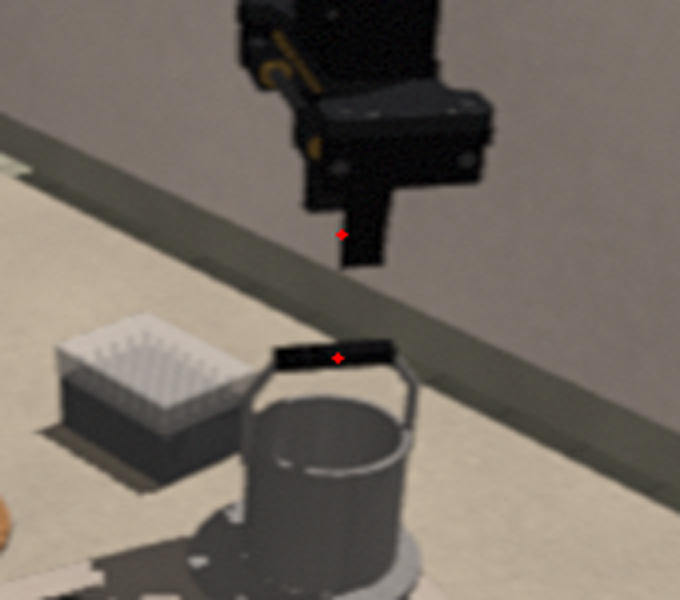

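The red dots (measured bar centre and TCP) sit on the bar and between the fingers, so alignment is good. I'll lower, then grip.

Call:
{"fn": "drive_tool", "kwargs": {"plan": [[4,20,1,0,0,0,60],[4,50,1,0,0,0,60],[4,75,1,0,0,0,60],[4,92,1,0,0,0,60],[4,101,1,0,0,0,60],[4,101,1,0,0,0,60],[4,101,1,0,0,0,25],[4,101,1,0,0,0,25],[4,101,1,0,0,0,25],[4,101,1,0,0,0,25]], "newtons": 35}}

```text
time: 9.4
position: [0.6324, -0.0141, 0.2324]
tool_rot: [-0.683, 0.181, -0.182, 0.683]
ft_force: [-0.5, 1.4, 0.7]
grip_width: 0.0357
```

Call:
{"fn": "drive_tool", "kwargs": {"plan": [[0,0,0,0,0,0,15],[0,0,0,0,0,0,5],[0,0,0,0,0,0,5],[0,0,0,0,0,0,5],[0,0,0,0,0,0,5],[0,0,0,0,0,0,5]]}}

```text
time: 10.0
position: [0.6322, -0.0137, 0.2317]
tool_rot: [-0.683, 0.181, -0.182, 0.684]
ft_force: [1.2, 1.7, 1.9]
grip_width: 0.0138
```

The opening is 13.8 mm, so the bar is held. I'll lift, then refine the mat centre with a colour fit.

Call:
{"fn": "drive_tool", "kwargs": {"plan": [[0,-3,0,0,0,0,5],[0,-8,0,0,0,0,5],[0,-15,0,0,0,0,5],[0,-25,0,0,0,0,5],[0,-35,0,0,0,0,5],[0,-45,0,0,0,0,5],[0,-52,0,0,0,0,5],[0,-57,0,0,0,0,5],[0,-60,0,0,0,0,5],[0,-60,0,0,0,0,5]]}}

```text
time: 11.0
position: [0.6321, -0.014, 0.2919]
tool_rot: [-0.683, 0.181, -0.182, 0.683]
ft_force: [0.0, 0.0, -5.1]
grip_width: 0.0135
```

Run:
```python
from h import *
o=get_obs();M=R.from_quat(o["tool_rot"]).as_matrix();print(o["time"],o["position"],o["grip_width"],o["ft_force"])
for c,(cc,rr) in(("top",(180,248)),("side",(202,220))):
  im=camera(c);h=cv2.cvtColor(im,cv2.COLOR_BGR2HSV)
  m=cv2.inRange(h,(3,90,60),(25,255,255));cs=cv2.findContours(m,0,1)[0]
  k=min([x for x in cs if cv2.contourArea(x)>300],key=lambda x:np.hypot(*(x.mean((0,1))-(cc,rr))))
  P=np.array([at_z(c,p[0],.008)[:2] for p in cv2.convexHull(k)]);(x,y),r=cv2.minEnclosingCircle(P.astype(np.float32)); print(c,x,y,r)
print(mark_of("top","mat_top")[:1])
print(totool([.5185,.278,o["position"][2]]))
```

```text
11.0 [ 0.6321 -0.014   0.2919] 0.013472549329135474 [ 0.0344  0.0427 -5.0941]
top 0.5188217759132385 0.27652600407600403 0.0776701420545578
side 0.515292227268219 0.2720542848110199 0.08164381980895996
[{'location': [175.8, 246.6], 'conf': 0.67}]
[-243.1157   -0.7541  197.2905]
```

The can is lifted (wrist -5.1 N). Both mat fits agree on a centre of about (0.518, 0.2755) with radius 80 mm. I'll carry it over at 250 mm/s or less.

Call:
{"fn": "drive_tool", "kwargs": {"plan": [[-6,0,5,0,0,0,5],[-16,0,13,0,0,0,5],[-32,0,26,0,0,0,5],[-50,0,40,0,0,0,5],[-69,0,55,0,0,0,5],[-88,0,71,0,0,0,5],[-107,0,86,0,0,0,5],[-126,0,101,0,0,0,5],[-145,0,117,0,0,0,5],[-164,0,132,0,0,0,5]]}}

```text
time: 12.15
position: [0.5533, 0.1847, 0.2917]
tool_rot: [-0.683, 0.181, -0.181, 0.684]
ft_force: [0.6, -0.1, -5.3]
grip_width: 0.0138
```

Call:
{"fn": "drive_tool", "kwargs": {"plan": [[-18,0,15,0,0,0,5],[-34,0,28,0,0,0,5],[-49,0,40,0,0,0,5],[-61,0,50,0,0,0,5],[-70,0,57,0,0,0,5],[-76,0,61,0,0,0,5],[-78,0,63,0,0,0,5],[-78,0,63,0,0,0,5]]}}

```text
time: 12.95
position: [0.5187, 0.2754, 0.2915]
tool_rot: [0.683, -0.181, 0.182, -0.683]
ft_force: [0.4, -0.6, -5.4]
grip_width: 0.0135
```

Run:
```python
from h import *
a=camera("side");b=camera("top")
o=get_obs();print(o["time"],o["position"],o["grip_width"],o["ft_force"],totool([.518,.2755,.090]))
cv2.imwrite("pics/c5.png",cv2.hconcat([cv2.resize(b[150:320,90:330],(424,300),interpolation=2),cv2.resize(a[120:290,130:340],(371,300),interpolation=2)]))
```

```text
13.05 [0.5191 0.2748 0.2915] 0.013374793996714478 [-0.093  -0.1499 -5.0517] [ -1.3758 201.5008   0.1675]
```

View pics/c5.png

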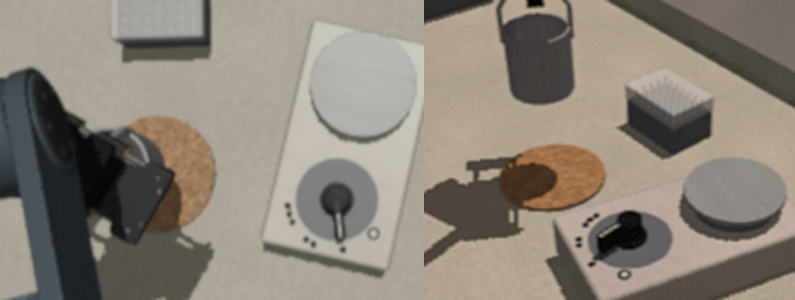

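The top crop shows the pointer (338,235) exactly at the single dot (343,249). The can hangs upright over the mat. I'll lower it, slowing near the mat.

Call:
{"fn": "drive_tool", "kwargs": {"plan": [[0,8,0,0,0,0,5],[0,24,0,0,0,0,5],[0,44,0,0,0,0,5],[0,64,0,0,0,0,5],[0,84,0,0,0,0,5],[0,102,0,0,0,0,5],[0,116,0,0,0,0,5],[0,127,0,0,0,0,5],[0,135,0,0,0,0,5],[0,140,0,0,0,0,5]]}}

```text
time: 14.05
position: [0.5188, 0.2752, 0.1508]
tool_rot: [0.683, -0.182, 0.181, -0.683]
ft_force: [0.5, 0.7, -4.8]
grip_width: 0.0134
```

Call:
{"fn": "drive_tool", "kwargs": {"plan": [[0,2,0,0,0,0,5],[0,4,0,0,0,0,5],[0,6,0,0,0,0,5],[0,8,0,0,0,0,5],[0,9,0,0,0,0,5],[0,10,0,0,0,0,5],[0,10,0,0,0,0,5],[0,10,0,0,0,0,5]]}}

```text
time: 14.85
position: [0.5187, 0.2754, 0.1416]
tool_rot: [-0.683, 0.181, -0.182, 0.683]
ft_force: [0.3, -0.3, -4.9]
grip_width: 0.0138
```

Call:
{"fn": "drive_tool", "kwargs": {"plan": [[0,1,0,0,0,0,5],[0,1,0,0,0,0,5],[0,2,0,0,0,0,5],[0,2,0,0,0,0,5]]}}

```text
time: 15.25
position: [0.5189, 0.2755, 0.1396]
tool_rot: [-0.683, 0.181, -0.182, 0.684]
ft_force: [-0.3, -0.4, -4.9]
grip_width: 0.0134
```

Not in contact yet, so I'll go on in 0.5 mm steps.

Call:
{"fn": "drive_tool", "kwargs": {"plan": [[0,0.5,0,0,0,0,5],[0,0.5,0,0,0,0,5],[0,1,0,0,0,0,5],[0,1,0,0,0,0,5]]}}

```text
time: 15.65
position: [0.5194, 0.2758, 0.1394]
tool_rot: [-0.683, 0.181, -0.182, 0.684]
ft_force: [0.5, 1.4, 2.5]
grip_width: 0.0135
```

Contact: the wrist force went from -4.9 to +2.5 N. Releasing and withdrawing upward.

Call:
{"fn": "drive_tool", "kwargs": {"plan": [[0,0,0,0,0,0,18],[0,0,0,0,0,0,24],[0,0,0,0,0,0,50],[0,0,0,0,0,0,50],[0,0,0,0,0,0,50],[0,0,0,0,0,0,50],[0,-10,0,0,0,0,50],[0,-40,0,0,0,0,50],[0,-80,0,0,0,0,50],[0,-130,0,0,0,0,50]]}}

```text
time: 16.65
position: [0.5174, 0.2749, 0.2689]
tool_rot: [0.684, -0.183, 0.18, -0.683]
ft_force: [0.3, 0.1, 1.1]
grip_width: 0.0499
```

Call:
{"fn": "drive_tool", "kwargs": {"plan": [[0,-40,0,0,0,0,50],[0,-40,-40,0,0,0,50],[-40,-40,0,0,0,0,50],[-90,-40,0,0,0,0,50],[-130,-40,0,0,0,0,50],[-150,-40,0,0,0,0,50],[-150,-40,0,0,0,0,50],[-150,-40,0,0,0,0,50]]}}

```text
time: 17.45
position: [0.3888, 0.35, 0.3093]
tool_rot: [-0.683, 0.18, -0.182, 0.684]
ft_force: [0.1, 0.2, 0.1]
grip_width: 0.0499
```

Run:
```python
from h import *
a=camera("side");b=camera("top")
o=get_obs();print(o["time"],o["position"],o["grip_width"],o["ft_force"])
for n,z in(("can",.008),("can_handle",.158),("bottle",0),("rack",0),("tipbox",0)):
  for c in("side","top"):print(n,c,[(at_z(c,x["location"],z)[:2],x["conf"]) for x in mark_of(c,n)[:1]])
cv2.imwrite("pics/c6.png",cv2.hconcat([cv2.resize(b[150:320,90:330],(424,300),interpolation=2),cv2.resize(a[120:290,130:340],(371,300),interpolation=2)]))
```

```text
17.55 [0.3897 0.3495 0.3089] 0.05028539869685327 [-0.1564 -0.0068 -0.4903]
can side [(array([0.5122, 0.2632]), 0.94)]
can top [(array([0.5177, 0.2786]), 0.93)]
can_handle side [(array([0.5181, 0.2725]), 0.88)]
can_handle top [(array([0.5164, 0.2739]), 0.77)]
bottle side [(array([ 0.7211, -0.2807]), 0.74)]
bottle top [(array([ 0.7178, -0.2794]), 0.92)]
rack side [(array([ 0.4783, -0.2963]), 0.95)]
rack top [(array([ 0.4749, -0.2892]), 0.59)]
tipbox side [(array([0.7285, 0.2527]), 0.75)]
tipbox top [(array([0.7384, 0.2655]), 0.61)]
```

View pics/c6.png

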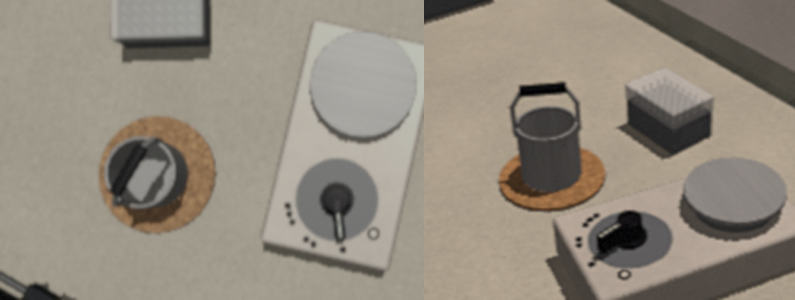

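The can stands upright in the middle of the mat, the knob points at the single dot, and the gripper is clear.

```bash
python3 -c "
from rig import *
print(hand_in())"
```

```text
the job is handed in; nothing more can be done
None
```

I turned the knob from three dots down to the single dot, then lifted the can by its handle and set it on the cork mat. The job is handed in after about 17.6 s of robot time; no verdict was reported.

- **Knob:** the last pictures show the pointer at the single dot. A rough side-view measurement put its bearing at 194°, against 186° expected for one dot and 146° for two.
- **Can:** it stands upright on the mat. The handle measures about 3 mm from the mat's centre.
- **Disagreement:** the side camera put the can's base about 14 mm from the mat's centre, while the top camera put it about 3 mm away. Both are inside the 40 mm limit.
- **Bystanders:** nothing touched the rack, bottle or tip box. Their re-measured positions match the start to within about 10 mm, which is the measurement scatter.
- **Robot:** the gripper is clear of everything. The highest wrist force I saw at the checks was about 8.5 N, while the knob was being turned.

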